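# Unclip the curing torch and start the cure

## Task

Swing the keeper off the curing torch by turning its wing nut anticlockwise, then pull the torch sideways out of its two spring clips on the sloped rack. Lay it in the V cradle of the white curing stand, midway along it, with its thick lens end towards the metal hood, let go of it, and only then press the start button on the stand fully down and let it spring back. Do not drop the torch, and leave the bottle, cup and jar where they stand.

Things in the scene. Friction and masses are not known exactly. Their poses are not given: they have to be found in the camera images.
- clip (a point): Where the torch's middle lies while clipped on the fixed plywood rack, 32 mm out from the rack's sloping board. Its axes are the board's: x up the slope, y along the board to the left (the clipped torch's axis), z straight out of the board, tilted 35 degrees from vertical towards the robot. The clips let the torch out towards +z only (a stop beyond the lens and the thick head bar the ends).
- clip_left (a point): Centre of the left steel C clip, at y = +32 mm from clip, with the same axes. Each clip is 12 mm wide along y; its two spring jaws reach 17 mm past the torch axis in z and are 32 mm over their backs. Together the clips resist a pull along +z with 10 to 20 N at most, some 6 mm out, then give way and are clear after about 18 mm. 52 mm of torch lies bare between the clips, to be gripped across (along x).
- clip_right (a point): Centre of the right steel C clip, at y = -32 mm from clip; like the left one.
- rack: The fixed rack; origin on the bench under it, z up, front to -x. Its board slopes 35 degrees, rising away from the robot. From clip in the board's axes the board reaches 85 mm down-slope (with a ledge 16 mm high at that edge), 105 mm up-slope and 118 mm to either side.
- wing (a point): Point on the wing nut's axis at the height to grip it; axes as clip, from which it lies at x = +45, y = -57, z = +46.5 mm. The nut is one flat upright steel wing, 8 mm thick, 36 mm long, 32 mm tall (from 12 mm above this point to 20 mm below), fixed on the keeper: a flat aluminium tab 14 mm wide reaching 60 mm from the axis, upper face 26 mm below this point. Wing and tab lie in line.
- keeper (a joint): Angle of keeper and wing nut about the board's z axis through wing, rad. At 0 the tab points straight down-slope (-x) across the torch's head and blocks it; it grows as the nut is turned anticlockwise seen from outside, swinging the tab to the right. Clear of the torch from 1.2 on, stop at 1.75. It stays where it is left; turning takes about 0.06 Nm.
- torch_mid (a point): Middle of the pencil torch, on its axis: an aluminium cylinder 22 mm in diameter and 140 mm long, about 0.1 kg, with a thicker dark head, 28 mm in diameter, over the last 25 mm at the lens end. Its y axis is the torch's axis; the lens end lies 70 mm towards -y, the tail 70 mm towards +y.
- torch_lens (a point): Centre of the torch's lens, the end face of its thick head.
- cradle (a point): Where the middle of the torch's axis comes to lie in the V cradle of the fixed curing stand, 58 mm above the bench. z is up, y runs along the cradle; the hood is towards -y. Two V supports, each 12 mm wide, stand at y = -30 and +30 mm, 48 mm free between them; they are about 44 mm wide at the top, their tips about 5 mm above this point.
- stand: The fixed white curing stand, origin on the bench below cradle, same axes. Base plate 14 mm thick, reaching 55 mm to either side in x. The grey metal hood is open towards the cradle, its mouth at y = -94 mm, its top 94 mm above the bench.
- start_top (a point): Centre of the top of the grey start button (28 mm in diameter) on the stand, 106 mm along +y from the cradle point, top 36 mm above the bench.
- start (a joint): Travel of the start button, m: 0 up, 0.006 fully down (about 5 N); it springs back up.
- bottle_mid (a point): White plastic bottle, 64 mm in diameter, 170 mm tall, standing; its middle. Leave alone.
- cup_mid (a point): White mixing cup, 72 mm in diameter at the rim, 85 mm tall, standing; its middle. Leave alone.
- jar_mid (a point): Small clear jar with a white lid, 56 mm in diameter, 55 mm tall, standing; its middle. Leave alone.
Things that resemble listed ones, but are neither listed nor needed, are in the scene too. Of the things that look like the part that bears torch_mid, the smallest one is meant.

How it is judged:
On the way, in this order (a step that is already met when the one before it is completed fails the run):
1. the keeper is swung clear (1.2 rad or more) while the torch is still in its clips (value of joint keeper above 1.2 rad and distance between torch_mid and clip below 0.01 m), for 0.2 s.
2. the torch is out of the clips, 40 mm or more away (distance between torch_mid and clip above 0.04 m), for 0.1 s.
3. the torch lies released in the cradle, lens end towards the hood (x of torch_mid in the frame of cradle between -0.006 and 0.006 m and z of torch_mid in the frame of cradle between -0.006 and 0.006 m and y of torch_mid in the frame of cradle between -0.014 and 0.014 m and y of torch_lens in the frame of cradle below -0.05 m and angle between the y axis of torch_mid and the y axis of cradle, either way round below 0.15 rad and contact force between the fingers and torch below 0.1 N and linear speed of torch below 0.03 m/s), for 0.3 s.
4. the start button is pressed down (5 mm or more) with the torch in the cradle (x of torch_mid in the frame of cradle between -0.006 and 0.006 m and z of torch_mid in the frame of cradle between -0.006 and 0.006 m and y of torch_mid in the frame of cradle between -0.014 and 0.014 m and y of torch_lens in the frame of cradle below -0.05 m and angle between the y axis of torch_mid and the y axis of cradle, either way round below 0.15 rad and value of joint start above 0.005 m), for 0.05 s.
At the end, for the whole second after the job is handed in: The torch lies still in the V cradle, its middle within 6 mm of the cradle axis across and in height and within 14 mm along it, in line with it within 0.15 rad, lens end towards the hood; the start button has sprung back up (under 2 mm); the keeper is still clear (over 1.2 rad) (x of torch_mid in the frame of cradle between -0.006 and 0.006 m and z of torch_mid in the frame of cradle between -0.006 and 0.006 m and y of torch_mid in the frame of cradle between -0.014 and 0.014 m and y of torch_lens in the frame of cradle below -0.05 m and angle between the y axis of torch_mid and the y axis of cradle, either way round below 0.15 rad and linear speed of torch below 0.02 m/s and value of joint start below 0.002 m and value of joint keeper above 1.2 rad); the robot touches nothing.
It fails at once if the torch is dropped or thrown (faster than 0.7 m/s away from the gripper) (linear speed of torch above 0.7 m/s and distance between the grasp point and torch_mid above 0.06 m).
It fails at once if the start button is pressed before the torch lies in the cradle (value of joint start above 0.005 m and distance between torch_mid and cradle above 0.03 m).
It fails at once if the bottle, cup or jar is moved by more than 30 mm (distance of any of bottle_mid, cup_mid, jar_mid from where it was at the start of the episode above 0.03 m).
It also fails if it takes over 64 s, if anything falls off the work surface, if the arm or the gripper's body presses on something with over 40 N, if the wrist force passes 120 N, or if a joint passes its speed limit or range.

## Robot

A 6-joint arm with a two-finger parallel gripper is mounted at the origin on the work surface. World frame = base frame: x ahead of the robot, y to its left, z up, the work surface at z = 0. Lengths are in m, angles in rad, forces in N, time in s.
With the tool pointing down it reaches from about 0.35 to 1 m from the base axis. Payload 7.1 kg.
Tool frame: the origin (TCP) lies at the very end of the fingers, on their centre line; the grasp point (between the pads) lies ctrl.hold_point_z behind it (ctrl.hold_point_z is the distance from the TCP to the grasp point, in m); z points along the fingers, y is the line along which they close (so a half turn about z gives the same grasp; the last joint's range is limited). The gripper opens to 85 mm and grips with 20 to 120 N. Pads are 22 mm wide; open, the fingers measure 114 mm over their backs; the gripper's body (76 mm by 85 mm) begins 54 mm behind the grasp point. The pads swing forward as they close: fully open they stand 13 mm farther back than shut.
Start: joints at [1.116, 0.423, 1.63, -0, 1.089, -0.019], TCP at [0.264, 0.567, 0.231] pointing down, gripper open.
Joint ranges: [-3, 3], [-0.9, 2.11], [0.09, 2.58], [-1.31, 4.45], [0.11, 2.69], [-2.54, 2.54]. Speed limits (rad/s): [2.39, 2.39, 3.01, 3.14, 3.14, 3.14].

## Interface

Orientations are given as a unit quaternion [x, y, z, w].
In Python, from bench import ctrl gives the robot as it stands.
- The arm moves only by the tool jog_arm, never from a script. Its argument "motion" is a list of rows, each a list of 7 numbers: the shift along the tool's x, y, z in mm, then the turn, a rotation vector about the tool's x, y, z in degrees, then the finger opening in mm, from 0 to 85.4. In form: [[x, y, z, wx, wy, wz, gripper], ...]. A call has 1 to 8 rows; each row is the pose to reach, as a shift and turn from the pose commanded when the call began, along the tool's axes at that moment; what a row does not reach only later rows make up. A row lasts 1/10 s, in which the tool goes at most 50 mm and 8.59 degrees, less where a joint would pass 70% of its speed; a pose out of reach is approached as far as the arm can. A call with a gripper value outside its range is refused whole. The fingers move at their own pace and stop on an object; the grip force is fixed at half the most. Time passes only in rows, so rows that repeat a pose let the fingers close. It gives the time, the measured TCP pose, the force, the opening and the grip force at its end, in the units of the state.
- ctrl.get_state(): the state, without advancing time (a new reading comes with each control period).
- ctrl.snapshot(name): name is "scene" or "top" or "wrist"; returns a dict with "frame" (420x560x3 uint8, red, green, blue), "vfov" (degrees; the focal length in pixels is half the picture's height over the tangent of half this angle, whatever the lens; pixels are square), "cx", "cy" (the principal point, pixels), "dist" ([k1, k2, p1, p2, k3] as OpenCV has them; the pictures are not rectified), "R" (3x3) and "t" (3): a world point X has camera coordinates R X + t. Camera axes: x right, y down, z forward; pixel columns grow to the right and rows downward; lengths in m; the calibration is good to about 2 mm. A picture is of the moment at which its call begins. There is no depth.
- ctrl.sign_off(): hands the job in; it is judged then, once.
The state is a dict: "clock": time; "joints": joint angles; "dq": joint speeds; "joint_efforts": joint torques, N m; "ee_pos": TCP position; "tool_rot": TCP orientation; "ft_force": force on the tool from outside, world axes, zero at the start; "torque": the same for the moment, N m; "opening": finger opening in m; "gripper_force": force on a finger pad.
Only numpy, scipy, OpenCV 4.12 (cv2) and the standard library are available. Lean on these libraries where they do the work, as an engineer would, in place of code of your own. Each camera call takes 0.05 s, during which the arm holds its last target. There are 200 camera calls.

## Working session

There is one attempt and no reset: what is moved stays moved. The work goes in short steps, Python scripts to look and compute and a tool call to move; the robot and the scene stay as the last step left them, time stands still between calls to the robot, and variables do not carry over. Pictures are saved under pics/ and viewed, at most 11 in all, crops included, and the job is handed in when it is done.

Besides the shell and the picture viewer there is one more tool, called after "Call:" as a command line: name --pt "numbers of a row" for each row, then --argument value for the rest. jog_arm: Moves the arm, as the interface text tells. Its arguments: {"type":"object","properties":{"motion":{"type":"array","items":{"type":"array","items":{"type":"number"}}}},"required":["motion"]}

```bash
mkdir -p pics; python3 - <<'E'
from bench import ctrl
import cv2,pickle,numpy as np
s=ctrl.get_state();print(s['ee_pos'],s['tool_rot'],ctrl.hold_point_z,s['clock'])
d={}
for n in ['scene','top','wrist']:
    p=ctrl.snapshot(n);d[n]=p;cv2.imwrite(f'pics/{n}.png',p['frame'][...,::-1])
    print(n,p['vfov'],p['cx'],p['cy'],p['dist'],(-p['R'].T@p['t']).round(3))
pickle.dump(d,open('s.pkl','wb'))
E
```

```text
[0.26354808 0.56610166 0.2305113 ] [ 2.16166790e-01  9.76356124e-01 -7.74076913e-04 -1.96879380e-04] 0.0187 0.0
scene 46.35147109054125 276.5705996658533 204.05313487320552 [-0.06926715  0.          0.          0.          0.        ] [ 1.208 -0.548  1.251]
top 47.775301474644685 277.3060344431896 208.73053433250254 [-0.11081329  0.          0.          0.          0.        ] [ 0.331 -0.046  1.356]
wrist 63.87477352163172 278.7174770008372 212.60847743853972 [-0.05823047  0.          0.          0.          0.        ] [0.196 0.598 0.373]
```

View pics/scene.png

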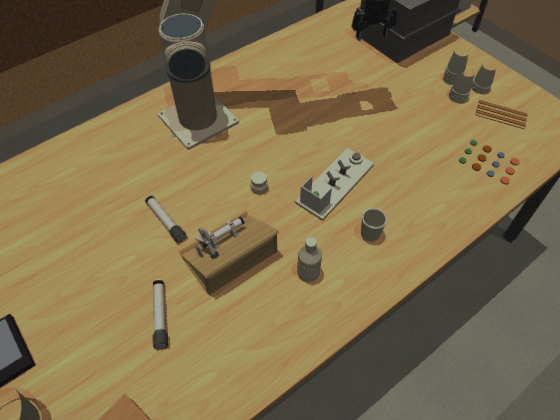

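View pics/top.png

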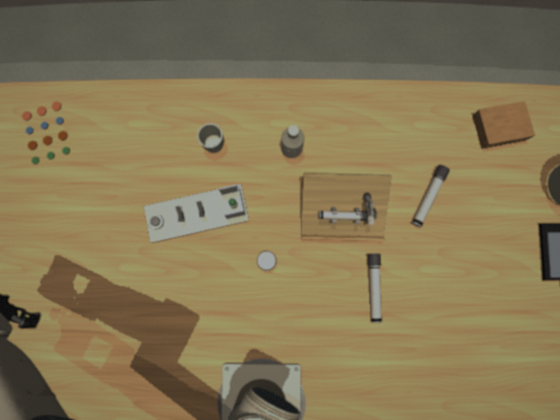

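The overview shows the rack with the clipped torch at about (345,212) in the top picture and (225,235) in the scene picture. The stand is at (197,214) in the top picture, with its hood to the right and its button at (156,221). Next I'll enlarge both areas.

```bash
python3 - <<'E'
import cv2,pickle,numpy as np
d=pickle.load(open('s.pkl','rb'))
def c(n,x,y,w,h,W,H): return cv2.resize(d[n]['frame'][y:y+h,x:x+w],(W,H),interpolation=cv2.INTER_CUBIC)
a=np.hstack([c('top',295,165,100,75,400,300),c('scene',175,205,110,82,400,300)])
b=np.hstack([c('top',140,175,115,75,400,300),c('scene',290,140,90,80,400,300)])
o=np.vstack([a,b]);o=np.clip(o*1.6,0,255).astype(np.uint8)
cv2.imwrite('pics/crop.png',o[...,::-1])
E
```

```text
(no output)
```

View pics/crop.png

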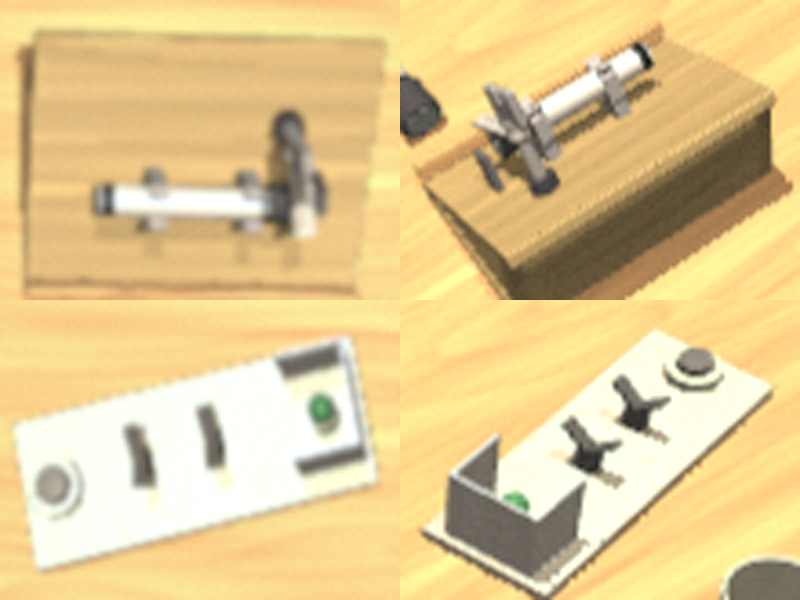

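The crop shows the rack (top row) and the stand (bottom row) clearly. The torch's tail is at crop (93,200) in top and (650,56) in scene. The plate corners and the button, at (53,484), are also easy to see. Next I'll cast rays and fit.

```bash
cat > h.py <<'E'
import cv2,pickle,numpy as np
from scipy.optimize import least_squares
from scipy.spatial.transform import Rotation as Rn
def K(p):
    f=p['frame'].shape[0]/2/np.tan(np.radians(p['vfov'])/2);return np.array([[f,0,p['cx']],[0,f,p['cy']],[0,0,1]])
def proj(p,X): return cv2.projectPoints(np.atleast_2d(np.array(X,float)),cv2.Rodrigues(p['R'])[0],p['t'],K(p),np.array(p['dist']))[0][:,0]
def ray(p,uv):
    n=cv2.undistortPoints(np.array([[uv]],float),K(p),np.array(p['dist']))[0,0]
    v=p['R'].T@np.array([*n,1]);return -p['R'].T@p['t'],v/np.linalg.norm(v)
def onz(p,uv,z): c,v=ray(p,uv);return c+v*(z-c[2])/v[2]
def tri(a,b):
    A=0;B=0
    for c,v in (a,b):
        M=np.eye(3)-np.outer(v,v);A=A+M;B=B+M@c
    X=np.linalg.solve(A,B);return X,[np.linalg.norm((np.eye(3)-np.outer(v,v))@(X-c)) for c,v in (a,b)]
def board(yaw): return Rn.from_euler('ZY',[yaw,-np.radians(35)]).as_matrix()
E
python3 - <<'E'
from h import *
d=pickle.load(open('s.pkl','rb'));T,S=d['top'],d['scene']
ta=lambda x,y:(294.6+x/4,164.6+y/4); sa=lambda x,y:(174.6+(x-400)/3.636,204.6+y/3.659)
tb=lambda x,y:(139.6+x/3.478,174.6+(y-300)/4); sb=lambda x,y:(289.6+(x-400)/4.444,139.6+(y-300)/3.75)
print('tail',tri(ray(T,ta(93,200)),ray(S,sa(652,56))))
print('UL',tri(ray(T,ta(37,32)),ray(S,sa(775,97))))
print('UR',tri(ray(T,ta(385,42)),ray(S,sa(515,265))))
obs=[(T,ta(93,200),(0,70,0)),(S,sa(652,56),(0,70,0)),(T,ta(37,32),(.105e3,118,-32)),(S,sa(775,97),(105,118,-32)),(T,ta(385,42),(105,-118,-32)),(S,sa(515,265),(105,-118,-32)),(T,ta(155,201),(0,32,0)),(T,ta(247,203),(0,-32,0))]
def f(q): return np.concatenate([proj(p,q[:3]+board(q[3])@(np.array(l)/1e3))[0]-uv for p,uv,l in obs])
r=least_squares(f,[.55,-.2,.12,0]);print('clip',r.x.round(4));print(r.fun.reshape(-1,2).round(1).tolist())
print('wing',r.x[:3]+board(r.x[3])@[.045,-.057,.0465])
for n,uv in dict(TL=(12,428),TR=(350,338),BR=(378,482),BL=(38,570)).items(): print(n,onz(T,tb(*uv),.014).round(4))
print('btn',onz(T,tb(53,484),.036),tri(ray(T,tb(53,484)),ray(S,sb(695,360))))
E
```

```text
tail (array([ 0.51552368, -0.15085529,  0.08596338]), [np.float64(0.0009173273795942421), np.float64(0.0009173273795943183)])
UL (array([ 0.62356904, -0.11116107,  0.12140545]), [np.float64(0.0006519266499028908), np.float64(0.0006519266499029445)])
UR (array([ 0.62014653, -0.34396032,  0.11847598]), [np.float64(0.0011825783426487873), np.float64(0.0011825783426488033)])
clip [ 0.5161 -0.2238  0.0851 -0.0196]
[[1.3, -0.5], [-0.1, 1.1], [-1.1, 0.6], [1.0, -0.4], [-0.4, 0.5], [-0.9, -0.7], [-0.2, -0.4], [0.3, -0.3]]
wing [ 0.52512728 -0.28094536  0.14896814]
TL [0.5468 0.349  0.014 ]
TR [0.6143 0.0678 0.014 ]
BR [0.5094 0.0428 0.014 ]
BL [0.444  0.3222 0.014 ]
btn [0.50329556 0.3065406  0.036     ] (array([0.50284128, 0.30574529, 0.03679836]), [np.float64(0.0006512561640452683), np.float64(0.0006512561640453433)])
```

```bash
cat >> h.py <<'E'
def go(pos,R,grasp=False):
    "print shift (mm) and turn (deg) in tool axes; grasp: pos is for the grasp point"
    from bench import ctrl
    s=ctrl.get_state();R0=Rn.from_quat(s['tool_rot']);pos=np.array(pos,float)
    if grasp: pos=pos+np.array(R)[:,2]*ctrl.hold_point_z
    print('go',((pos-s['ee_pos'])@R0.as_matrix()*1e3).round(1),(R0.inv()*Rn.from_matrix(R)).as_rotvec(degrees=True).round(1),'t',round(s['clock'],2),'q',np.round(s['joints'],2),'F',np.round(s['ft_force'],1),'open',round(s['opening'],4))
def Rcols(x,y): return np.column_stack([x,y,np.cross(x,y)])
E
python3 - <<'E'
from h import *
go((.47,.05,.32),Rcols([0,1,0],[1,0,0]))
E
```

```text
go [-405.  -380.9  -88.8] [-0.1  0.  65. ] t 0.15 q [ 1.12  0.42  1.63  0.    1.09 -0.02] F [ 0.1  0.6 -0.5] open 0.0856
```

Call:
jog_arm --pt "-405 -381 -89 0 0 65 85" --pt "-405 -381 -89 0 0 65 85" --pt "-405 -381 -89 0 0 65 85" --pt "-405 -381 -89 0 0 65 85" --pt "-405 -381 -89 0 0 65 85" --pt "-405 -381 -89 0 0 65 85" --pt "-405 -381 -89 0 0 65 85" --pt "-405 -381 -89 0 0 65 85"

```text
clock: 0.95
ee_pos: [0.4105, 0.1979, 0.2949]
tool_rot: [0.709, 0.706, 0.0, 0.0]
ft_force: [0.7, 0.2, -0.3]
opening: 0.0853
gripper_force: 0.0
```

```bash
python3 - <<'E'
from h import *
B=board(-.0196);w=np.array([.5251,-.2809,.149])
go(w+B@[0,0,.11],Rcols(B[:,0],-B[:,1]))
E
```

```text
go [-477.3   53.6   55.8] [-27.7  27.2  87.8] t 0.95 q [ 0.42  0.09  1.92 -0.    1.13  0.43] F [ 0.7  0.2 -0.3] open 0.0853
```

Call:
jog_arm --pt "-477 54 56 -28 27 88 85" --pt "-477 54 56 -28 27 88 85" --pt "-477 54 56 -28 27 88 85" --pt "-477 54 56 -28 27 88 85" --pt "-477 54 56 -28 27 88 85" --pt "-477 54 56 -28 27 88 85" --pt "-477 54 56 -28 27 88 85" --pt "-477 54 56 -28 27 88 85"

```text
clock: 1.75
ee_pos: [0.4549, -0.1975, 0.2483]
tool_rot: [0.949, 0.215, 0.229, 0.005]
ft_force: [1.0, 0.8, 0.2]
opening: 0.0852
gripper_force: 0.0
```

```bash
python3 - <<'E'
from h import *
B=board(-.0196);w=np.array([.5251,-.2809,.149])
go(w+B@[0,0,.11],Rcols(B[:,0],-B[:,1]))
E
```

```text
go [-32.   76.4   4. ] [-7.5  7.6 24.9] t 1.75 q [-0.64  0.1   2.12  0.56  0.68  0.09] F [1.  0.8 0.2] open 0.0852
```

Call:
jog_arm --pt "-32 76 4 -7.5 7.6 24.9 40" --pt "-32 76 4 -7.5 7.6 24.9 40" --pt "-32 76 4 -7.5 7.6 24.9 40" --pt "-32 76 4 -7.5 7.6 24.9 40" --pt "-32 76 4 -7.5 7.6 24.9 40" --pt "-32 76 4 -7.5 7.6 24.9 40"

```text
clock: 2.35
ee_pos: [0.4632, -0.2762, 0.2394]
tool_rot: [0.954, -0.004, 0.299, 0.002]
ft_force: [-0.2, -0.4, -0.5]
opening: 0.0396
gripper_force: 0.0
```

```bash
python3 - <<'E'
from h import *
from bench import ctrl
B=board(-.0196);w=np.array([.5251,-.2809,.149])
go(w+B@[0,0,.11],Rcols(B[:,0],-B[:,1]))
p=ctrl.snapshot('wrist');pickle.dump(p,open('w1.pkl','wb'))
c=w-B@[.045,-.057,.0465]
print('pred wing top',proj(p,w+B@[0,0,.012]).round(),'wing ends',proj(p,[w+B@[.018,0,.012],w+B@[-.018,0,.012]]).round().tolist(),'tail,lens',proj(p,[c+B@[0,.07,0],c+B@[0,-.07,0]]).round().tolist())
cv2.imwrite('pics/w1.png',np.clip(p['frame'][...,::-1]*1.5,0,255).astype(np.uint8))
E
```

```text
go [-1.1  3.5 -0.4] [-0.3  0.2  0.5] t 2.35 q [-0.78  0.16  2.14  0.87  0.55  0.1 ] F [-0.2 -0.4 -0.5] open 0.0396
pred wing top [[284. 214.]] wing ends [[285.0, 191.0], [284.0, 237.0]] tail,lens [[151.0, 239.0], [297.0, 241.0]]
```

View pics/w1.png

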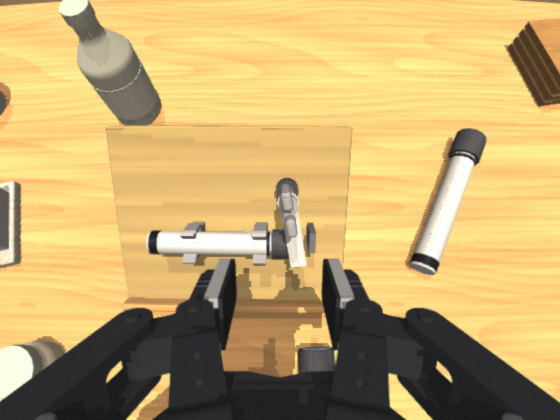

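The wrist view shows the wing at about (289,202), the torch axis on row 242 with its tail at column 148, and the board's upper corners at (108,127) and (351,127). The keeper looks a few degrees off 0. I'll zoom in.

```bash
python3 - <<'E'
from h import *
p=pickle.load(open('w1.pkl','rb'))
o=cv2.resize(p['frame'][165:285,140:330],(760,480),interpolation=cv2.INTER_CUBIC)
cv2.imwrite('pics/w1c.png',np.clip(o[...,::-1]*1.4,0,255).astype(np.uint8))
E
```

```text
(no output)
```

View pics/w1c.png

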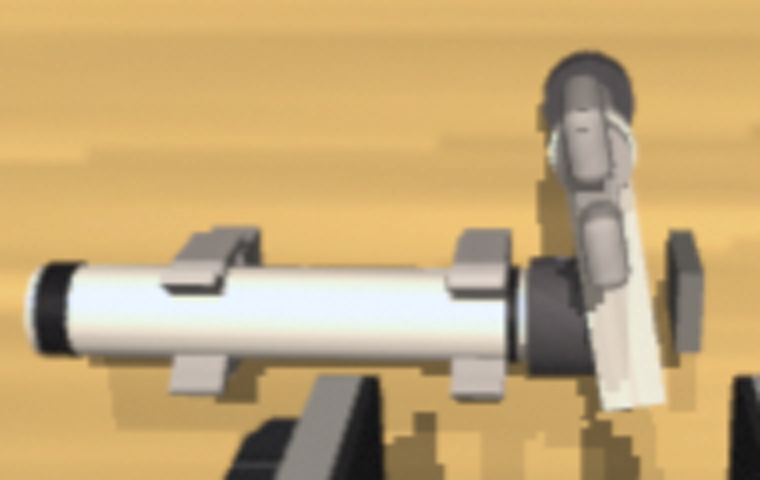

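```bash
python3 - <<'E'
from h import *
d=pickle.load(open('s.pkl','rb'));T,S=d['top'],d['scene'];W=pickle.load(open('w1.pkl','rb'))
ta=lambda x,y:(294.6+x/4,164.6+y/4); sa=lambda x,y:(174.6+(x-400)/3.636,204.6+y/3.659); w=lambda x,y:(139.6+x/4,164.6+y/4)
obs=[(T,ta(93,200),(0,70,0)),(S,sa(652,56),(0,70,0)),(T,ta(37,32),(.105e3,118,-32)),(S,sa(775,97),(105,118,-32)),(T,ta(385,42),(105,-118,-32)),(S,sa(515,265),(105,-118,-32)),(T,ta(155,201),(0,32,0)),(T,ta(247,203),(0,-32,0)),
(W,w(32,308),(0,70,4)),(W,w(527,315),(0,-45,4)),(W,(108,127),(105,118,-32)),(W,(351,127),(105,-118,-32)),(W,w(592,150),(45,-57,20.5)),(W,w(597,197),(45,-57,58.5))]
for sel in (obs,obs[8:12],obs[8:]):
    def f(q): return np.concatenate([proj(p,q[:3]+board(q[3])@(np.array(l)/1e3))[0]-uv for p,uv,l in sel])
    r=least_squares(f,[.55,-.2,.12,0]);q=r.x;print('clip',q.round(4));print(r.fun.reshape(-1,2).round(1).tolist())
    print('wing',q[:3]+board(q[3])@[.045,-.057,.0465])
c,v=ray(W,w(635,405));B=board(q[3]);n=B[:,2];P=q[:3]+B@[.045,-.057,.0205]
X=c+v*((P-c)@n)/(v@n);print('tip in board mm',B.T@(X-P)*1e3)
E
```

```text
clip [ 0.5154 -0.2256  0.0853 -0.0217]
[[2.0, -0.3], [-0.7, 1.2], [-0.3, 0.7], [0.3, -0.2], [0.4, 0.8], [-1.7, -0.5], [0.5, -0.2], [1.0, -0.1], [3.4, -0.3], [1.0, -0.2], [-2.1, -1.3], [-0.6, 0.4], [-1.3, -0.5], [-1.8, 1.0]]
wing [ 0.52438293 -0.28279951  0.14924881]
clip [ 0.5151 -0.2248  0.0853 -0.027 ]
[[2.6, -0.3], [0.2, 0.4], [-2.2, -1.6], [-0.7, 1.3]]
wing [ 0.52374138 -0.2821036   0.1491953 ]
clip [ 0.515  -0.2259  0.0862 -0.0225]
[[3.4, -0.1], [1.3, 0.1], [-2.1, -1.5], [0.0, 0.4], [-0.9, -0.4], [-1.3, 1.2]]
wing [ 0.5239567  -0.28312967  0.15005385]
tip in board mm [-5.97424659e+01 -1.16520752e+01  3.67083383e-14]
```

The refit puts the clip at (0.5154, -0.2256, 0.0853) and the wing at (0.5243, -0.2829, 0.1494). The keeper is at about +0.17 rad. I'll align with the wing and go down to it.

```bash
cat >> h.py <<'E'
B=board(-.022);clip=np.array([.5154,-.2255,.0855]);wing=np.array([.5242,-.2829,.1495])
def Rk(th): # tool gripping wing at keeper angle th
    return B@Rn.from_euler('z',th).as_matrix()@np.array([[1,0,0],[0,-1,0],[0,0,-1.]])
E
python3 - <<'E'
from h import *
go(wing+B@[0,0,.001],Rk(.17),True)
E
```

```text
go [ -1.4   6.  126.4] [-0.3  0.1 -9.1] t 2.4 q [-0.78  0.16  2.14  0.87  0.55  0.1 ] F [ 0.  -0.3  0.2] open 0.0398
```

Call:
jog_arm --pt "-1.4 6 40 -0.3 0 -9 40" --pt "-1.4 6 70 -0.3 0 -9 40" --pt "-1.4 6 90 -0.3 0 -9 40" --pt "-1.4 6 105 -0.3 0 -9 40" --pt "-1.4 6 116 -0.3 0 -9 40" --pt "-1.4 6 122 -0.3 0 -9 40" --pt "-1.4 6 126 -0.3 0 -9 40" --pt "-1.4 6 126 -0.3 0 -9 40"

```text
clock: 3.2
ee_pos: [0.5339, -0.2834, 0.1348]
tool_rot: [0.952, 0.068, 0.298, 0.028]
ft_force: [0.1, 0.2, -0.1]
opening: 0.0398
gripper_force: 0.0
```

```bash
python3 - <<'E'
from h import *
from bench import ctrl
go(wing+B@[0,0,.001],Rk(.17),True)
p=ctrl.snapshot('wrist');pickle.dump(p,open('w2.pkl','wb'))
o=cv2.resize(p['frame'][120:420,80:480],(800,600))
cv2.imwrite('pics/w2.png',np.clip(o[...,::-1]*1.5,0,255).astype(np.uint8))
E
```

```text
go [ 0.5 -0.2  0.1] [-0.   0.1 -0.3] t 3.2 q [-0.68  0.44  2.08  1.27  0.38 -0.42] F [ 0.1  0.2 -0.1] open 0.0398
```

View pics/w2.png

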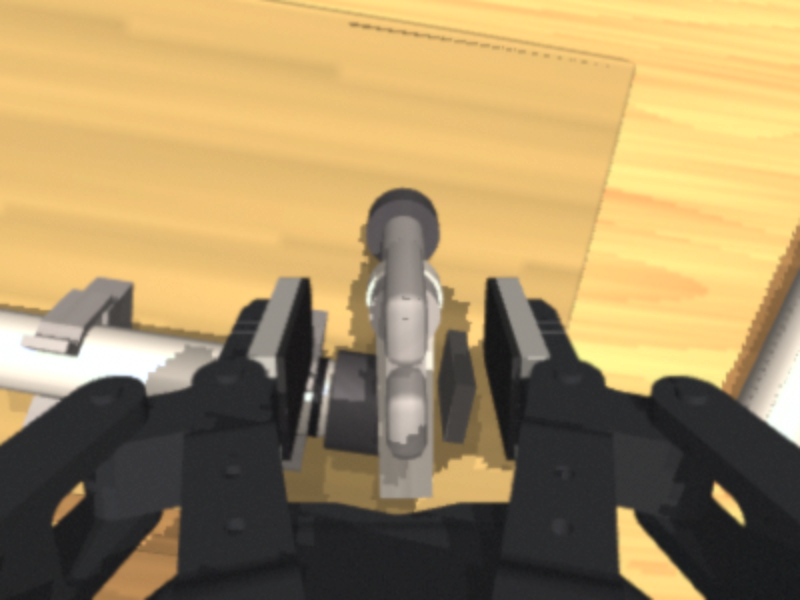

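The wing lies midway between the pads and parallel to them (wing at about column 407, gap centre 400). Closing now.

Call:
jog_arm --pt "0 0 0 0 0 0 2" --pt "0 0 0 0 0 0 2" --pt "0 0 0 0 0 0 2" --pt "0 0 0 0 0 0 2" --pt "0 0 0 0 0 0 2"

```text
clock: 3.75
ee_pos: [0.5335, -0.2848, 0.1356]
tool_rot: [0.952, 0.067, 0.299, 0.029]
ft_force: [-4.2, -3.9, 6.0]
opening: 0.0115
gripper_force: 58.7
```

```bash
python3 - <<'E'
from h import *
go(wing+B@[0,0,.001],Rk(1.6),True)
E
```

```text
go [ 0.5 -1.6  1. ] [  0.    0.2 -82.3] t 3.75 q [-0.69  0.44  2.08  1.27  0.38 -0.42] F [-4.2 -3.9  6. ] open 0.0115
```

Call:
jog_arm --pt "0 1.4 -0.5 0 0 -6 2" --pt "0 1.4 -0.5 0 0 -14 2" --pt "0 1.4 -0.5 0 0 -22 2" --pt "0 1.4 -0.5 0 0 -30 2" --pt "0 1.4 -0.5 0 0 -38 2" --pt "0 1.4 -0.5 0 0 -46 2" --pt "0 1.4 -0.5 0 0 -54 2" --pt "0 1.4 -0.5 0 0 -60 2"

```text
clock: 4.55
ee_pos: [0.5344, -0.2864, 0.1365]
tool_rot: [0.789, 0.536, 0.244, 0.175]
ft_force: [3.2, -3.9, 1.6]
opening: 0.0114
gripper_force: 58.8
```

```bash
python3 - <<'E'
from h import *
go(wing+B@[0,0,.001],Rk(1.58),True)
E
```

```text
go [ 2.7 -2.   1.1] [  0.    0.1 -20.8] t 4.55 q [-0.69  0.44  2.08  1.27  0.38 -1.46] F [ 3.2 -3.9  1.6] open 0.0114
```

Call:
jog_arm --pt "0 0 0 0 0 -7 2" --pt "0 0 0 0 0 -14 2" --pt "0 0 0 0 0 -21 2" --pt "0 0 0 0 0 -21 2" --pt "0 0 0 0 0 -21 2"

```text
clock: 5.05
ee_pos: [0.5349, -0.2865, 0.1369]
tool_rot: [0.679, 0.669, 0.209, 0.217]
ft_force: [4.8, -3.5, 1.7]
opening: 0.0115
gripper_force: 58.7
```

```bash
python3 - <<'E'
from h import *
go(wing+B@[0,0,.001],Rk(1.58),True)
E
```

```text
go [ 3.4 -1.6  1.1] [ 0.   0.1 -0.1] t 5.05 q [-0.69  0.44  2.08  1.27  0.38 -1.83] F [ 4.8 -3.5  1.7] open 0.0115
```

Call:
jog_arm --pt "0 0 0 0 0 0 40" --pt "0 0 0 0 0 0 40" --pt "0 0 0 0 0 0 40" --pt "0 0 -10 0 0 0 40" --pt "0 0 -35 0 0 0 60" --pt "0 0 -75 0 0 0 85" --pt "0 0 -90 0 0 0 85" --pt "0 0 -90 0 0 0 85"

```text
clock: 5.85
ee_pos: [0.4816, -0.2842, 0.211]
tool_rot: [0.679, 0.669, 0.209, 0.216]
ft_force: [0.7, -0.8, 0.1]
opening: 0.0847
gripper_force: 0.0
```

```bash
python3 - <<'E'
from h import *
go(clip+B@[0,.009,.100],Rk(np.pi/2),True)
E
```

```text
go [ 68.9 -44.7  40. ] [-0.   0.1  0.5] t 5.85 q [-0.76  0.24  2.13  0.96  0.49 -1.56] F [ 0.7 -0.8  0.1] open 0.0847
```

Call:
jog_arm --pt "34 -22 0 0 0 0 85" --pt "69 -45 15 0 0 0 85" --pt "69 -45 25 0 0 0 85" --pt "69 -45 25 0 0 0 85" --pt "69 -45 25 0 0 0 85"

```text
clock: 6.35
ee_pos: [0.4609, -0.2148, 0.1622]
tool_rot: [0.679, 0.67, 0.209, 0.215]
ft_force: [0.4, 0.4, 1.1]
opening: 0.0844
gripper_force: 0.0
```

```bash
python3 - <<'E'
from h import *
from bench import ctrl
go(clip+B@[0,.009,.002],Rk(np.pi/2),True)
p=ctrl.snapshot('wrist');pickle.dump(p,open('w3.pkl','wb'))
print(proj(p,[clip+B@[0,y,.011] for y in (.07,.032,-.032,-.07)]).round(1).tolist(), proj(p,[wing]).round())
cv2.imwrite('pics/w3.png',np.clip(p['frame'][...,::-1]*1.5,0,255).astype(np.uint8))
E
```

```text
go [ -0.5   1.2 110.9] [-0.2 -0.   0.4] t 6.35 q [-0.66  0.27  2.28  1.34  0.36 -1.89] F [0.4 0.4 1.1] open 0.0844
[[282.3, 132.8], [281.7, 189.4], [280.8, 273.8], [280.4, 317.8]] [[348. 333.]]
```

View pics/w3.png

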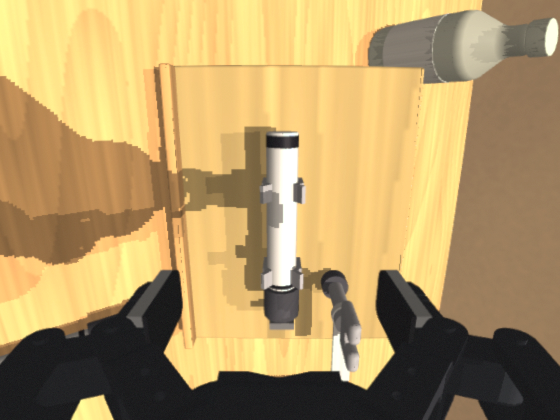

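The torch axis is at column 283 and the clips at rows 190 and 273, each within about 1 px of the prediction. The keeper tab at (342,350) points right and is clear of the torch. Going down to grip it.

Call:
jog_arm --pt "-0.5 1.5 35 0 0 0.4 60" --pt "-0.5 1.5 65 0 0 0.4 60" --pt "-0.5 1.5 85 0 0 0.4 60" --pt "-0.5 1.5 100 0 0 0.4 60" --pt "-0.5 1.5 107 0 0 0.4 60" --pt "-0.5 1.5 111 0 0 0.4 60" --pt "-0.5 1.5 111 0 0 0.4 60" --pt "-0.5 1.5 111 0 0 0.4 60"

```text
clock: 7.2
ee_pos: [0.5252, -0.217, 0.0729]
tool_rot: [0.682, 0.667, 0.209, 0.215]
ft_force: [0.4, -0.5, -0.2]
opening: 0.0603
gripper_force: 0.0
```

```bash
python3 - <<'E'
from h import *
go(clip+B@[0,.009,.002],Rk(np.pi/2),True)
E
```

```text
go [ 0.3 -0.7  0.8] [-0.1  0.   0. ] t 7.2 q [-0.57  0.54  2.19  1.95  0.33 -2.44] F [ 0.4 -0.5 -0.2] open 0.0603
```

Call:
jog_arm --pt "0 0 0.5 0 0 0 10" --pt "0 0 0.5 0 0 0 10" --pt "0 0 0.5 0 0 0 10" --pt "0 0 0.5 0 0 0 10" --pt "0 0 0.5 0 0 0 10" --pt "0 0 0.5 0 0 0 10"

```text
clock: 7.8
ee_pos: [0.5253, -0.2167, 0.0724]
tool_rot: [0.682, 0.667, 0.209, 0.215]
ft_force: [-2.6, -0.2, 6.1]
opening: 0.0206
gripper_force: 58.3
```

Call:
jog_arm --pt "0 0 -3 0 0 0 10" --pt "0 0 -6 0 0 0 10" --pt "0 0 -9 0 0 0 10" --pt "0 0 -13 0 0 0 10" --pt "0 0 -18 0 0 0 10" --pt "0 0 -25 0 0 0 10" --pt "0 0 -35 0 0 0 10" --pt "0 0 -50 0 0 0 10"

```text
clock: 8.6
ee_pos: [0.4959, -0.2157, 0.1129]
tool_rot: [0.682, 0.667, 0.209, 0.214]
ft_force: [-0.0, -0.3, -1.2]
opening: 0.02
gripper_force: 59.9
```

Call:
jog_arm --pt "0 0 -20 0 0 0 10" --pt "0 0 -40 0 0 0 10" --pt "0 0 -60 0 0 0 10" --pt "0 0 -70 0 0 0 10" --pt "0 0 -70 0 0 0 10"

```text
clock: 9.1
ee_pos: [0.4561, -0.2153, 0.1716]
tool_rot: [0.682, 0.667, 0.209, 0.215]
ft_force: [0.4, 0.7, -0.8]
opening: 0.0202
gripper_force: 59.9
```

```bash
python3 - <<'E'
from h import *
from bench import ctrl
go((.46,-.05,.26),Rcols([0,1,0],[1,0,0]))
p=ctrl.snapshot('wrist');pickle.dump(p,open('w4.pkl','wb'))
cv2.imwrite('pics/w4.png',np.clip(p['frame'][...,::-1]*1.5,0,255).astype(np.uint8))
E
```

```text
go [165.1  51.  -72.6] [34.9  0.5 -1.2] t 9.1 q [-0.67  0.24  2.28  1.28  0.37 -1.82] F [ 0.4  0.7 -0.8] open 0.0202
```

View pics/w4.png

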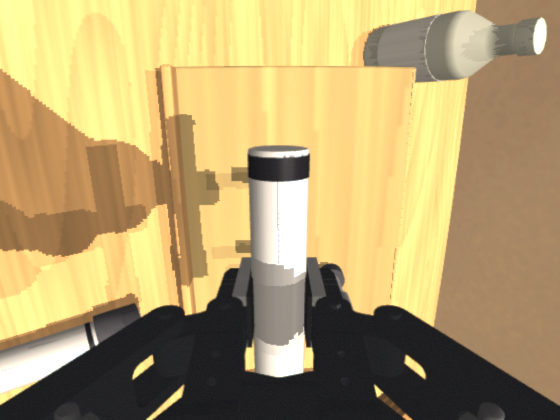

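The picture shows the torch held straight between the fingers (column 279), tail outwards, with its end face at rows 147-153. I'll check where it sits along the grip while planning the carry.

```bash
python3 - <<'E'
from h import *
from bench import ctrl
p=pickle.load(open('w4.pkl','rb'));s=ctrl.get_state();R=Rn.from_quat(s['tool_rot']).as_matrix();t=s['ee_pos']
for x in (.058,.061,.064): print(x,proj(p,[t+R@[x,0,-.0187+dz] for dz in (-.011,0,.011)]).round(1).tolist())
g=cv2.cvtColor(p['frame'],cv2.COLOR_RGB2GRAY);print(g[140:190:1,279].tolist());print(g[165,240:320].tolist())
E
```

```text
0.058 [[281.1, 160.5], [280.9, 156.3], [280.7, 152.8]]
0.061 [[281.1, 151.5], [280.9, 148.1], [280.7, 145.2]]
0.064 [[281.1, 142.4], [280.9, 139.7], [280.7, 137.5]]
[148, 148, 148, 148, 144, 107, 79, 77, 77, 76, 82, 119, 174, 189, 189, 190, 185, 136, 73, 41, 36, 35, 37, 36, 36, 36, 37, 36, 35, 36, 36, 36, 36, 35, 36, 36, 35, 36, 35, 35, 40, 90, 175, 188, 189, 190, 189, 189, 189, 189]
[154, 155, 154, 155, 155, 155, 149, 111, 58, 20, 15, 15, 15, 17, 18, 18, 19, 19, 21, 20, 22, 21, 22, 23, 24, 22, 25, 24, 25, 26, 26, 26, 28, 28, 30, 30, 30, 32, 33, 36, 39, 41, 43, 45, 48, 49, 48, 48, 48, 49, 47, 46, 46, 42, 38, 36, 34, 34, 32, 31, 30, 29, 29, 29, 28, 28, 27, 27, 37, 85, 134, 144, 146, 146, 146, 147, 149, 152, 154, 156]
```

Call:
jog_arm --pt "40 13 -35 5 0 0 10" --pt "80 26 -60 12 0 0 10" --pt "120 40 -72 20 0 0 10" --pt "150 48 -72 28 0 0 10" --pt "165 51 -72 35 0.5 -1 10" --pt "165 51 -72 35 0.5 -1 10" --pt "165 51 -72 35 0.5 -1 10" --pt "165 51 -72 35 0.5 -1 10"

```text
clock: 9.95
ee_pos: [0.4609, -0.0482, 0.2603]
tool_rot: [0.707, 0.707, 0.013, 0.006]
ft_force: [0.2, 0.9, -2.0]
opening: 0.0201
gripper_force: 59.9
```

```bash
cat >> h.py <<'E'
yaw=.233;cr=np.array([.5272,.2033,.058]);C=Rn.from_euler('z',yaw).as_matrix();Rc=Rcols(C[:,1],C[:,0])
E
python3 - <<'E'
from h import *
go(cr+C@[0,.009,.12],Rc,True)
E
```

```text
go [259.2  61.5 105.3] [  1.7  -0.4 -13.3] t 9.95 q [-0.14  0.13  1.96  0.02  1.02 -0.15] F [ 0.2  0.9 -2. ] open 0.0201
```

The tail sits at tool x ≈ 61 mm, so the torch's middle is at -9 mm as planned. Now to the hover above the cradle.

Call:
jog_arm --pt "40 10 5 0 0 -3 10" --pt "85 20 20 0.5 0 -5 10" --pt "130 32 45 1 0 -8 10" --pt "175 43 70 1.5 -0.4 -11 10" --pt "220 54 90 1.7 -0.4 -13.3 10" --pt "250 60 102 1.7 -0.4 -13.3 10" --pt "259 61.5 105 1.7 -0.4 -13.3 10" --pt "259 61.5 105 1.7 -0.4 -13.3 10"

```text
clock: 10.75
ee_pos: [0.5248, 0.2114, 0.157]
tool_rot: [0.619, 0.785, 0.0, -0.001]
ft_force: [0.7, -0.8, -1.1]
opening: 0.0201
gripper_force: 60.0
```

```bash
python3 - <<'E'
from h import *
from bench import ctrl
go(cr+C@[0,.009,.0],Rc,True)
p=ctrl.snapshot('wrist');pickle.dump(p,open('w5.pkl','wb'))
b=cr+C@[0,.106,-.022]
print('btn',proj(p,b).round(1),'V tips',[proj(p,cr+C@[x,y,.005]).round(1).tolist() for y in(.03,-.03) for x in (.022,-.022)])
print('corners',proj(p,[[.5468,.349,.014],[.444,.3222,.014]]).round(1).tolist())
cv2.imwrite('pics/w5.png',np.clip(p['frame'][...,::-1]*1.5,0,255).astype(np.uint8))
E
```

```text
go [  0.4   0.5 117.7] [-0.  -0.1  0.1] t 10.75 q [0.36 0.44 1.82 0.   0.89 0.12] F [ 0.7 -0.8 -1.1] open 0.0201
btn [[280.4  78.7]] V tips [[[310.8, 187.9]], [[249.4, 187.7]], [[308.5, 264.3]], [[251.2, 264.2]]]
corners [[348.1, 39.8], [211.8, 42.7]]
```

View pics/w5.png

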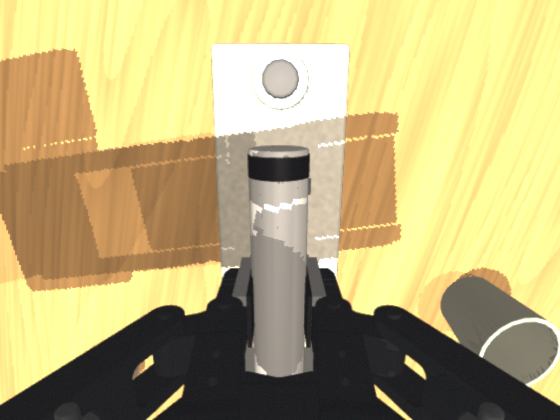

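The button at (280,78) matches the prediction to within 1 px. The plate corners (211,45) and (349,44) agree within about 4 px. Lowering into the V.

Call:
jog_arm --pt "0.4 0.5 30 0 0 0 10" --pt "0.4 0.5 60 0 0 0 10" --pt "0.4 0.5 85 0 0 0 10" --pt "0.4 0.5 100 0 0 0 10" --pt "0.4 0.5 108 0 0 0 10" --pt "0.4 0.5 112 0 0 0 10" --pt "0.4 0.5 115 0 0 0 10" --pt "0.4 0.5 115 0 0 0 10"

```text
clock: 11.6
ee_pos: [0.5268, 0.2109, 0.0442]
tool_rot: [0.62, 0.784, 0.002, 0.001]
ft_force: [-1.0, -0.9, -0.7]
opening: 0.0202
gripper_force: 60.0
```

Call:
jog_arm --pt "0 0 0.7 0 0 0 10" --pt "0 0 1.5 0 0 0 10" --pt "0 0 1.5 0 0 0 10" --pt "0 0 1.5 0 0 0 10"

```text
clock: 12.0
ee_pos: [0.5264, 0.2109, 0.0423]
tool_rot: [0.62, 0.784, 0.001, 0.0]
ft_force: [0.4, -0.2, -0.7]
opening: 0.0203
gripper_force: 60.0
```

```bash
python3 - <<'E'
from h import *
go(cr+C@[0,.009,.0],Rc,True)
E
```

```text
go [ 1.4 -1.   3. ] [ 0.2 -0.1 -0. ] t 12.0 q [0.36 0.62 1.85 0.   0.67 0.13] F [ 0.4 -0.2 -0.7] open 0.0203
```

Call:
jog_arm --pt "1 -1 1 0 0 0 10" --pt "1 -1 2 0 0 0 10" --pt "1 -1 2 0 0 0 10" --pt "1 -1 2 0 0 0 10"

```text
clock: 12.4
ee_pos: [0.5251, 0.2115, 0.0401]
tool_rot: [0.62, 0.784, 0.001, 0.0]
ft_force: [0.3, 0.8, -0.7]
opening: 0.0204
gripper_force: 60.0
```

Call:
jog_arm --pt "0 0 0.5 0 0 0 10" --pt "0 0 1 0 0 0 10" --pt "0 0 1 0 0 0 10" --pt "0 0 1 0 0 0 10"

```text
clock: 12.8
ee_pos: [0.5251, 0.2116, 0.0391]
tool_rot: [0.62, 0.784, 0.001, 0.0]
ft_force: [-0.0, -0.0, -1.5]
opening: 0.0203
gripper_force: 60.0
```

Call:
jog_arm --pt "0 0 0.5 0 0 0 10" --pt "0 0 1 0 0 0 10" --pt "0 0 1 0 0 0 10"

```text
clock: 13.1
ee_pos: [0.5251, 0.2115, 0.038]
tool_rot: [0.62, 0.784, 0.001, 0.0]
ft_force: [0.4, 0.2, -0.3]
opening: 0.0205
gripper_force: 60.0
```

Call:
jog_arm --pt "0 0 0.5 0 0 0 10" --pt "0 0 1 0 0 0 10" --pt "0 0 1 0 0 0 10"

```text
clock: 13.4
ee_pos: [0.5252, 0.2116, 0.0372]
tool_rot: [0.62, 0.784, 0.001, 0.0]
ft_force: [-0.0, 0.3, 0.4]
opening: 0.0205
gripper_force: 60.1
```

Call:
jog_arm --pt "0 0 0.5 0 0 0 10" --pt "0 0 1 0 0 0 10" --pt "0 0 1 0 0 0 10"

```text
clock: 13.7
ee_pos: [0.5253, 0.2116, 0.037]
tool_rot: [0.62, 0.784, 0.001, 0.0]
ft_force: [-2.9, -0.8, 10.3]
opening: 0.0202
gripper_force: 61.1
```

Call:
jog_arm --pt "0 0 0.5 0 0 0 10" --pt "0 0 1 0 0 0 10" --pt "0 0 1 0 0 0 10"

```text
clock: 14.0
ee_pos: [0.5253, 0.2117, 0.0368]
tool_rot: [0.62, 0.784, 0.002, 0.0]
ft_force: [-5.4, -1.6, 18.8]
opening: 0.0202
gripper_force: 62.1
```

Contact shows the torch is seated. I'll ease the load off and release.

Call:
jog_arm --pt "0 -0.7 -1.5 0 0 0 10" --pt "0 -0.7 -1.5 0 0 0 10" --pt "0 -0.7 -1.5 0 0 0 23" --pt "0 -0.7 -1.5 0 0 0 30" --pt "0 -0.7 -1.5 0 0 0 42" --pt "0 -0.7 -1.5 0 0 0 42" --pt "0 -0.7 -1.5 0 0 0 42" --pt "0 -0.7 -1.5 0 0 0 42"

```text
clock: 14.8
ee_pos: [0.5243, 0.2114, 0.0365]
tool_rot: [0.62, 0.784, 0.001, 0.0]
ft_force: [-1.1, -0.0, 0.2]
opening: 0.0419
gripper_force: 0.0
```

Call:
jog_arm --pt "0 0 -8 0 0 0 42" --pt "0 0 -20 0 0 0 42" --pt "0 0 -45 0 0 0 42" --pt "0 0 -75 0 0 0 42" --pt "0 0 -90 0 0 0 42" --pt "0 0 -90 0 0 0 42"

```text
clock: 15.4
ee_pos: [0.526, 0.2119, 0.1295]
tool_rot: [0.62, 0.784, 0.004, 0.002]
ft_force: [-0.0, -0.2, -0.7]
opening: 0.0421
gripper_force: 0.0
```

```bash
python3 - <<'E'
from h import *
from bench import ctrl
go(cr+C@[0,.106,.06],Rc)
p=ctrl.snapshot('wrist');t=ctrl.snapshot('top')
print('pred W tail/mid',proj(p,[cr+C@[0,y,z] for y,z in((.07,.0),(.07,.011),(0,.011))]).round(1).tolist(),'T lens mid tail',proj(t,[cr+C@[0,y,.008] for y in(-.07,0,.07)]).round(1).tolist())
a=cv2.resize(p['frame'],(400,300));b=cv2.resize(t['frame'][175:250,140:260],(400,250),interpolation=cv2.INTER_CUBIC)
c=cv2.resize(t['frame'][165:240,295:395],(400,300),interpolation=cv2.INTER_CUBIC)
o=np.hstack([cv2.resize(p['frame'],(400,300)),np.vstack([b,c])[:300*1] if 0 else cv2.resize(b,(400,300))])
cv2.imwrite('pics/w6.png',np.clip(o[...,::-1]*1.4,0,255).astype(np.uint8))
E
```

```text
go [97.3 -0.9 11.7] [ 0.4 -0.1 -0. ] t 15.4 q [0.36 0.47 1.83 0.   0.83 0.13] F [-0.  -0.2 -0.7] open 0.0421
pred W tail/mid [[277.3, 132.9], [277.3, 134.0], [277.5, 244.7]] T lens mid tail [[213.9, 205.2], [189.3, 210.9], [164.7, 216.5]]
```

View pics/w6.png

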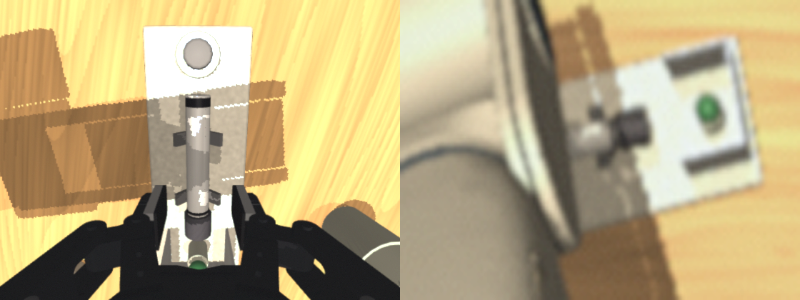

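The torch lies in the V. Its tail is at about (276,133) and the lens at (214,207) in the top view, both as predicted. Now the button.

Call:
jog_arm --pt "40 0 0 0 0 0 2" --pt "80 -0.5 0 0 0 0 2" --pt "97 -1 12 0 0 0 2" --pt "97 -1 12 0 0 0 2" --pt "97 -1 35 0 0 0 2" --pt "97 -1 50 0 0 0 2" --pt "97 -1 60 0 0 0 2" --pt "97 -1 60 0 0 0 2"

```text
clock: 16.3
ee_pos: [0.5, 0.3041, 0.0647]
tool_rot: [0.621, 0.784, -0.001, -0.0]
ft_force: [0.3, 0.5, 0.5]
opening: 0.0022
gripper_force: 0.0
```

```bash
python3 - <<'E'
from h import *
go(cr+C@[0,.106,-.022],Rc)
E
```

```text
go [ 1.7  3.2 28.7] [-0.1  0.  -0.1] t 16.3 q [0.53 0.6  1.81 0.   0.74 0.29] F [0.3 0.5 0.5] open 0.0022
```

Call:
jog_arm --pt "1.5 3 12 0 0 0 2" --pt "1.5 3 22 0 0 0 2" --pt "1.5 3 28 0 0 0 2" --pt "1.5 3 31 0 0 0 2" --pt "1.5 3 34 0 0 0 2" --pt "1.5 3 35.5 0 0 0 2" --pt "1.5 3 35.5 0 0 0 2"

```text
clock: 17.0
ee_pos: [0.5034, 0.3075, 0.0314]
tool_rot: [0.62, 0.784, 0.001, 0.0]
ft_force: [-2.1, -2.5, 5.1]
opening: 0.0019
gripper_force: 2.0
```

Call:
jog_arm --pt "0 0 1.5 0 0 0 2" --pt "0 0 2.5 0 0 0 2" --pt "0 0 2.5 0 0 0 2"

```text
clock: 17.3
ee_pos: [0.5037, 0.3077, 0.03]
tool_rot: [0.62, 0.784, 0.001, 0.0]
ft_force: [-4.9, -3.8, 14.6]
opening: 0.002
gripper_force: 7.4
```

The force rising to 14.6 N at z = 0.030 means the button is fully down. I'll retract up and clear.

Call:
jog_arm --pt "0 0 0 0 0 0 2" --pt "0 0 -10 0 0 0 2" --pt "0 0 -35 0 0 0 2" --pt "0 0 -70 0 0 0 2" --pt "0 0 -110 0 0 0 2" --pt "0 0 -140 0 0 0 2" --pt "0 0 -140 0 0 0 2" --pt "0 0 -140 0 0 0 2"

```text
clock: 18.1
ee_pos: [0.504, 0.3079, 0.1696]
tool_rot: [0.62, 0.784, 0.003, 0.001]
ft_force: [-0.2, 0.1, -0.7]
opening: 0.0021
gripper_force: 0.0
```

```bash
python3 - <<'E'
from h import *
from bench import ctrl
p=ctrl.snapshot('scene')
q=ctrl.snapshot('wrist')
a=cv2.resize(p['frame'][130:290,160:390],(400,300),interpolation=cv2.INTER_CUBIC)
o=np.hstack([a,cv2.resize(q['frame'],(400,300))])
print('btn up/down',proj(q,[cr+C@[0,.106,-.022]]).round(1))
cv2.imwrite('pics/w7.png',np.clip(o[...,::-1]*1.4,0,255).astype(np.uint8))
E
```

```text
btn up/down [[278.  203.9]]
```

View pics/w7.png

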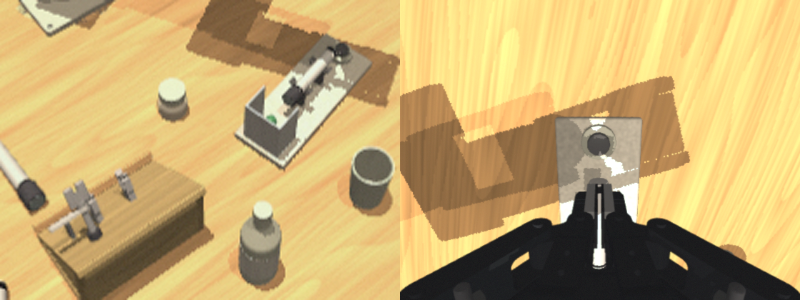

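The picture shows the torch in the cradle with its lens towards the hood. The keeper is swung right at crop (65,222), the button is up, and the jar, bottle and cup are untouched. Handing in.

```bash
python3 -c "
from bench import ctrl
print(ctrl.sign_off())"
```

```text
the job is handed in; nothing more can be done
None
```

I handed the job in at about 18 s: keeper swung clear, torch released in the cradle with its lens towards the hood, and the start button pressed fully and let back up. Hand-in returned no verdict, but the last pictures look right.

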